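# Hold the food-waste bin open with its lift lever

### The job

I am about to scrape the board: hold the white food-waste bin with the steel lid open for me. Push the turn catch on its front round to the left until it is clear of the lid, then slowly press the long end of the lift lever on its right side down until the lid is fully open, and finish while still holding the lever down there. Only push and press with the fingertips: do not grip or pick anything up, do not touch the lid, do not force anything, and leave the things standing around where they are.

Things in the scene. Friction and masses are not known exactly. Their poses are not given: they have to be found in the camera images.
- waste_bin: Rectangular white food-waste bin with a steel lid, 180 deep x 200 wide x 150 mm tall to the rim, fixed in place. Origin: centre of its underside; x points to its back (lid hinge line at x = 86, z = 152 mm), y to its left, z up. Front wall at x = -90 mm. The turn catch is on its front, the lift lever on its right (-y) side, long end sticking out past the front wall.
- lid_angle (a joint): Opening angle of the lid about its rear hinge: 0 shut, grows as the front edge rises; about 0.85 when the lever is fully down, stop at 1.0. It is lifted only by the lever's short end, falls shut when the lever is let go, and cannot rise while the catch lies over it.
- lid: The heavy steel lid, 182 x 206 x 12 mm, about 1 kg. Origin on the hinge line; the panel runs from there 182 mm towards the front (-x); its top is 12 mm above the origin when shut.
- lever_angle (a joint): Angle of the lift lever, a flat steel bar on a pivot on the bin's right wall (bin frame x = 17, y = -116, z = 140 mm). 0: resting, long end up; grows as the long end is pressed down; stop at 0.42, where the lid is fully open. Its short end pushes up a pin on the lid's side; the lid's weight brings it back when released.
- lift_lever: The lift lever: flat steel bar 236 x 6 x 18 mm with a black ribbed rubber pad on top of its long end, 52 (along the lever) x 44 x 10 mm. Tilted 0.28 rad at rest (front high), 0.14 rad the other way when fully down. Origin on the pivot axis; the pad is 172 mm in front of it.
- pad_top (a point): Centre of the pad's top face, where to press; 206 mm above the worktop at rest, 53 mm in front of the bin's front wall. At full stroke it is 71 mm lower and 13 mm farther forward (arc about the pivot). Pressing takes about 6 to 14 N. Free space below and in front of it.
- catch_angle (a joint): Angle of the turn catch, a level 69 x 10 x 5 mm steel bar, 166 mm up, on an upright pin in front of the lid (bin frame x = -111, y = 30 mm). 0: at right angles to the front, rear end over the lid's edge (locked; starts at 0 to 0.35). Grows as its front end is pushed left (bin's +y), clockwise from above. Clear of the lid from 1.15 on, stop at 1.65 (along the front). Stays where left; needs 1 N.
- catch_tab (a point): Middle of the upright finger tab on the front end of the turn catch, 41.5 mm from its pin, 179 mm above the worktop. The tab is 18 mm wide, 7 mm thick (along the bar) and reaches from 168 to 190 mm above the worktop; free space all round and 50 mm below it.
- salt_shaker: Salt shaker, 44 x 44 x 90 mm, stands near the bin; origin at the centre of its underside. Leave alone.
- spice_jar: Spice jar with a green lid, 46 x 46 x 106 mm, stands near the bin; origin at the centre of its underside. Leave alone.
- honey_jar: Jar with a red lid, 65 x 65 x 100 mm, stands near the bin; origin at the centre of its underside. Leave alone.
- mug: White spotted mug, 82 x 114 x 91 mm, left front of the worktop; origin at the centre of its underside. Leave alone.
- coffee_tin: Round canister with a green lid, 104 x 104 x 144 mm, at the left; origin at the centre of its underside. Leave alone.

How it is judged:
By the outcome, as a careful person would: the job done as asked, in the order asked, and still so for the second after the job is handed in, while the arm keeps its last pose, push and grip.
It also fails if it takes over 38 s, if anything falls off the work surface, if the arm or the gripper's body presses on something with over 40 N, if the wrist force passes 120 N, or if a joint passes its speed limit or range.

### The arm

A 7-joint arm with a two-finger parallel gripper is mounted at the origin on a cart in front of the work surface, level with it; the furniture and walls round the work are solid. World frame = base frame: x ahead of the robot, y to its left, z up, the work surface at z = 0. Lengths are in m, angles in degrees, forces in N, time in s.
With the tool pointing down it reaches from about 0.35 to 0.775 m from the base axis. Payload 3.1 kg.
Tool frame: the origin (TCP) lies between the finger pads; the fingertips stand 19 mm ahead of it and the grasp point (between the pads) is the TCP; z points along the fingers, y is the direction in which the jaws open and shut (so a half turn about z gives the same grasp; the last joint's range is limited). The gripper opens to 85 mm and grips with 20 to 120 N. Pads are 22 mm wide; open, the fingers measure 114 mm over their backs; the gripper's body (76 mm by 85 mm) begins 54 mm behind the grasp point. The pads swing forward as they close: fully open they stand 13 mm farther back than shut.
Start: joints at [69.173, 17.813, 0.802, 86.603, -0.252, 75.585, -1.558], TCP at [0.174, -0.522, 0.25] pointing down, gripper open.
Joint ranges: [-154.91, 154.91], [-16.99, 109.72], [-72.82, 74.43], [7.12, 147.25], [-82.49, 262.49], [11.32, 116.49], [-174.64, 174.64]. Speed limits (degrees/s): [159.86, 159.86, 180, 180, 180, 180, 180].

### API

Orientations are given as [roll, pitch, yaw] about the fixed x, y, z axes, in that order (R = Rz(yaw) Ry(pitch) Rx(roll)).
In Python, from cell import read_state, vision, arm gives the robot as it stands.
- The arm moves only by the tool send_rows, never from a script. Its argument "commands" is a list of rows, each a list of 7 numbers: the shift along the world's x, y, z in m, then the turn, a rotation vector about the world's x, y, z in degrees, then the finger opening in m, from 0 to 0.0854. A call has 1 to 20 rows; each row is the pose to reach, as a shift and turn from the pose commanded when the call began; what a row does not reach only later rows make up. A row lasts 1/10 s, in which the tool goes at most 50 mm and 8.59 degrees, less where a joint would pass 70% of its speed; a pose out of reach is approached as far as the arm can. A call with a gripper value outside its range is refused whole. The fingers move at their own pace and stop on an object; "squeeze" is the grip in N (left out, the last holds). Time passes only in rows, so rows that repeat a pose let the fingers close. It gives the time, the measured TCP pose, the force and the opening at its end, in the units of the state.
- read_state(): the state, without advancing time (a new reading comes with each control period).
- vision.grab_frame(name): name is "side" or "top"; returns a dict with "pixels" (420x560x3 uint8, blue, green, red), "fx", "fy", "cx", "cy" (pixels), "eye" and "rotation" of the camera in the world. Camera axes: x right, y down, z forward; pixel columns grow to the right and rows downward; lengths in m; the calibration is good to about 2 mm. A picture is of the moment at which its call begins. There is no depth.
- arm.close_job(): hands the job in, once; it reports no verdict.
The state is a dict: "time": time; "qpos": joint angles; "joint_velocities": joint speeds; "joint_torque": joint torques, N m; "position": TCP position; "tool_rot": TCP orientation; "ft_force": force on the tool from outside, world axes, zero at the start; "moment": the same for the moment, N m; "finger_gap": opening from 0.0 (shut) to 1.0 (fully open).
Only numpy, scipy, OpenCV 4.12 (cv2) and the standard library are available. Lean on these libraries where they do the work, as an engineer would, in place of code of your own. Each camera call takes 0.05 s, during which the arm holds its last target.

## Working session

There is one attempt and no reset: what is moved stays moved. The work goes in short steps, Python scripts to look and compute and a tool call to move; the robot and the scene stay as the last step left them, time stands still between calls to the robot, and variables do not carry over. Pictures are saved under pics/ and viewed, and the job is handed in when it is done.

Besides the shell and the picture viewer there is one more tool, called after ">>>" by a JSON object that holds its "api" and its "payload". send_rows: Moves the arm, as the interface text tells. Its arguments: {"type":"object","properties":{"commands":{"type":"array","items":{"type":"array","items":{"type":"number"}}},"squeeze":{"type":"number"}},"required":["commands"]}

```bash
mkdir -p pics; ls; python3 - <<'E'
from cell import read_state, vision
import cv2,json
print(read_state())
for n in("side","top"):
    f=vision.grab_frame(n); cv2.imwrite(f"pics/{n}0.png",f["pixels"])
    print({k:(v.tolist() if hasattr(v,'tolist') else v) for k,v in f.items() if k!="pixels"})
E
```

```text
pics
{'time': 0.0, 'qpos': array([69.17235458, 17.86040275,  0.80246109, 86.69254174, -0.25173917,
       75.58597945, -1.55821135]), 'joint_velocities': array([ 0.04998754, -0.01487625, -0.01518828,  0.05001294, -0.06902688,
       -0.0499921 , -0.02583595]), 'joint_torque': array([ 2.96780559e-05, -3.79912984e+01,  1.46119734e-01, -2.30589455e+01,
        1.22714310e-02,  1.36047605e-02,  4.49139307e-06]), 'position': array([ 0.17373934, -0.52110055,  0.2492173 ]), 'tool_rot': array([-1.79862971e+02,  6.17084656e-03,  1.84423976e+01]), 'ft_force': array([-0.72536277,  0.20774668,  0.06460996]), 'moment': array([-0.04581366,  0.04729111,  0.06361798]), 'finger_gap': 1.0008209802953123}
{'fx': 541.2291665129313, 'fy': 541.2291665129313, 'cx': 285.9613600942813, 'cy': 212.89983152645314, 'eye': [-0.5810069593300604, 0.4651409616952822, 1.1229844072227726], 'rotation': [-129.4934873419172, 1.2420450704502597, -106.9828426288313]}
{'fx': 437.2277712771595, 'fy': 437.2277712771595, 'cx': 290.1586168715464, 'cy': 213.52394789298938, 'eye': [0.3370709391868676, 0.11051303792038603, 1.2867013069869486], 'rotation': [-169.05054628637953, 0.4126260051266997, -90.5479466756217]}
```

View pics/side0.png

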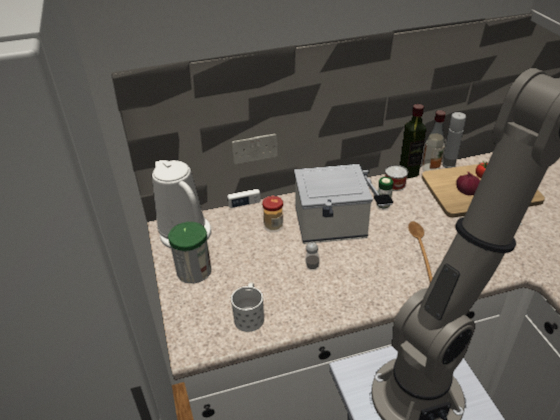

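View pics/top0.png

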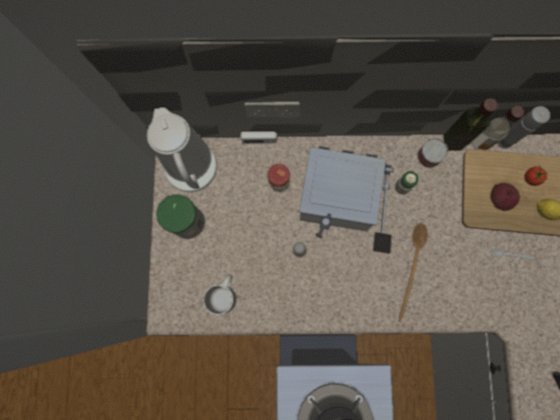

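```bash
cat > h.py <<'E'
import numpy as np, cv2
from scipy.spatial.transform import Rotation as R
def cam(f):
    return np.array(f["eye"]),R.from_euler('xyz',f["rotation"],degrees=True).as_matrix()
def proj(f,p):
    e,M=cam(f); c=(np.atleast_2d(p)-e)@M
    return np.c_[f["fx"]*c[:,0]/c[:,2]+f["cx"],f["fy"]*c[:,1]/c[:,2]+f["cy"]]
def ray(f,uv,z):
    e,M=cam(f); d=M@np.array([(uv[0]-f["cx"])/f["fx"],(uv[1]-f["cy"])/f["fy"],1]); return e+d*(z-e[2])/d[2]
E
python3 - <<'E'
import cv2
a=cv2.imread('pics/top0.png')[130:270,270:430]; cv2.imwrite('pics/topz.png',cv2.convertScaleAbs(cv2.resize(a,None,fx=5,fy=5,interpolation=3)[:600],alpha=1.5))
a=cv2.imread('pics/side0.png')[155:275,285:415]; cv2.imwrite('pics/sidez.png',cv2.convertScaleAbs(cv2.resize(a,None,fx=5,fy=5,interpolation=3),alpha=1.5))
E
```

```text
(no output)
```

View pics/topz.png

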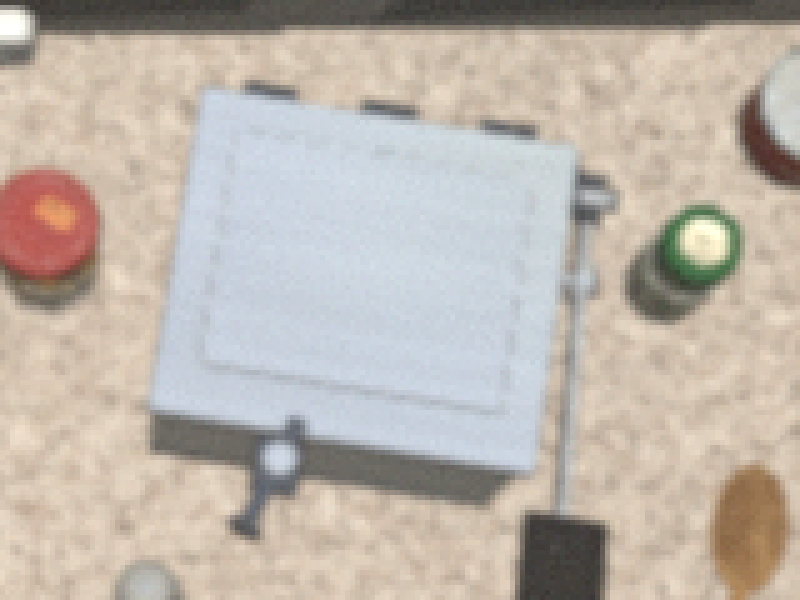

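View pics/sidez.png

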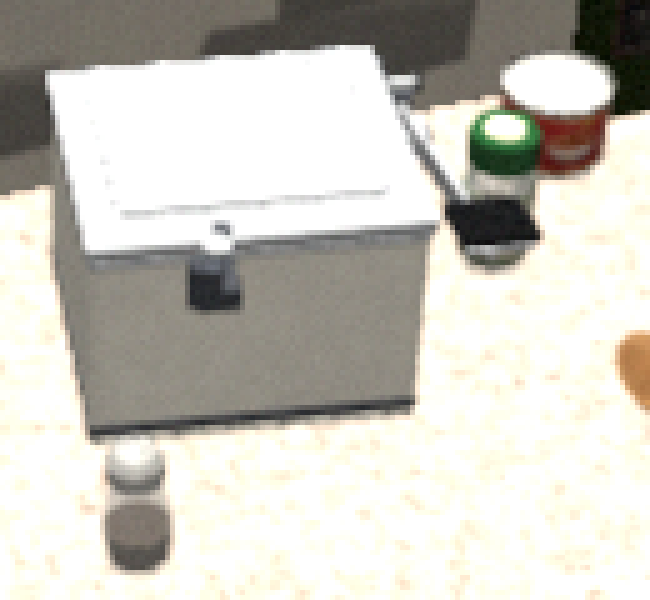

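```bash
cat >> h.py <<'E'
def T(p,pts):
    c,s=np.cos(p[2]),np.sin(p[2]); pts=np.atleast_2d(pts); 
    return np.c_[p[0]+c*pts[:,0]-s*pts[:,1],p[1]+s*pts[:,0]+c*pts[:,1],pts[:,2]]
E
python3 - <<'E'
from h import *
from cell import vision
from scipy.optimize import least_squares
ft=vision.grab_frame('top');fs=vision.grab_frame('side')
lid=np.array([[.086,.103,.164],[.086,-.103,.164],[-.096,-.103,.164],[-.096,.103,.164]])
bot=np.array([[-.09,.1,0],[-.09,-.1,0]])
tu=np.array([[203,88],[580,145],[535,470],[152,410]])/5+[270,130]-.4
su=np.array([[48,72],[373,46],[438,226],[85,250],[90,437],[413,410]])/5+[285,155]-.4
def r(p,w=3):
    a=(proj(ft,T(p,lid))-tu).ravel(); b=(proj(fs,T(p,np.r_[lid,bot]))-su).ravel()
    return a if w==1 else b if w==2 else np.r_[a,b]
for w in(1,2,3):
    s=least_squares(r,[.6,.1,0],args=(w,)); print(w,s.x,np.degrees(s.x[2]),s.fun.round(1))
p=s.x; np.save('pose.npy',p)
pin=T(p,[-.111,.03,.1685])[0]
print('pin',pin, 'pin top',ray(ft,(270+278/5-.4,130+458/5-.4),.178),'tab top', ray(ft,(270+243/5-.4,130+523/5-.4),.19))
print('padpred',T(p,[-.143,-.116,.206]))
im=cv2.imread('pics/top0.png')
print('shaker',ray(ft,(270+148/5,130+590/5),.09))
print('spice',ray(ft,(270+705/5,130+242/5),.106))
print('honey',ray(ft,(270+48/5,130+225/5),.1))
for a in (0,.1,.2,.35):
    t=T(p,[-.111-.0415*np.cos(a),.03+.0415*np.sin(a),.179]);print(a,t,proj(ft,t+[0,0,.011])*5-np.array([270,130])*5,proj(fs,t)*5-np.array([285,155])*5)
t=T(p,[[-.143+a,-.116+b,.206-c] for a,b,c in((-.025,.022,-.007),(-.025,-.022,-.007),(.025,-.022,.007),(.025,.022,.007))])
print((proj(ft,t)-[270,130])*5,(proj(fs,t)-[285,155])*5)
E
```

```text
1 [ 0.63538924 -0.02503488 -0.17196282] -9.85274357733053 [-0.4 -0.7  0.3 -0.4  0.9  0.8 -0.8  0.3]
2 [ 0.63788557 -0.02797992 -0.19258324] -11.034206763841455 [-0.2 -1.5  0.3 -1.4  0.5 -1.9 -0.2 -0.8 -0.3  2.6 -0.2  2.4]
3 [ 0.6361227  -0.02614894 -0.17967815] -10.294799505052703 [ 0.3 -1.2  0.9 -0.4  0.9  0.7 -0.6 -0.3 -0.9 -0.8 -0.5 -1.2  0.5 -1.7
 -0.1 -0.1 -0.2  3.4 -0.2  2.5]
pin [0.53227105 0.02320523 0.1685    ] pin top [0.53053759 0.02649428 0.178     ] tab top [0.49524869 0.0459339  0.19      ]
padpred [[ 0.47469412 -0.11472554  0.206     ]]
shaker [0.47197889 0.0919182  0.09      ]
spice [ 0.66162606 -0.22104765  0.106     ]
honey [0.67743073 0.14550818 0.1       ]
0 [[0.49143914 0.03062182 0.179     ]] [[271.44842103 528.1445638 ]] [[228.028753   277.76561117]]
0.1 [[0.49238356 0.03466115 0.179     ]] [[263.41464412 526.37745905]] [[220.52709731 278.21018839]]
0.2 [[0.49372651 0.03858602 0.179     ]] [[255.59196562 523.82798246]] [[212.9664806 278.1779513]]
0.35 [[0.4964578  0.04417334 0.179     ]] [[244.42689988 518.59705184]] [[201.69080649 277.23812972]]
[[519.04016723 594.44032284]
 [608.01260302 609.49534565]
 [614.42884768 514.29268435]
 [527.31312961 499.70275422]] [[461.23891069 226.3480433 ]
 [540.76118316 219.13462669]
 [514.1668292  184.38080863]
 [437.07433709 191.29139822]]
```

```bash
python3 - <<'E'
import cv2
a=cv2.imread('pics/top0.png')[205:265,310:400]; cv2.imwrite('pics/topz2.png',cv2.convertScaleAbs(cv2.resize(a,None,fx=8,fy=8,interpolation=3)[:600],alpha=1.5))
E
```

```text
(no output)
```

View pics/topz2.png

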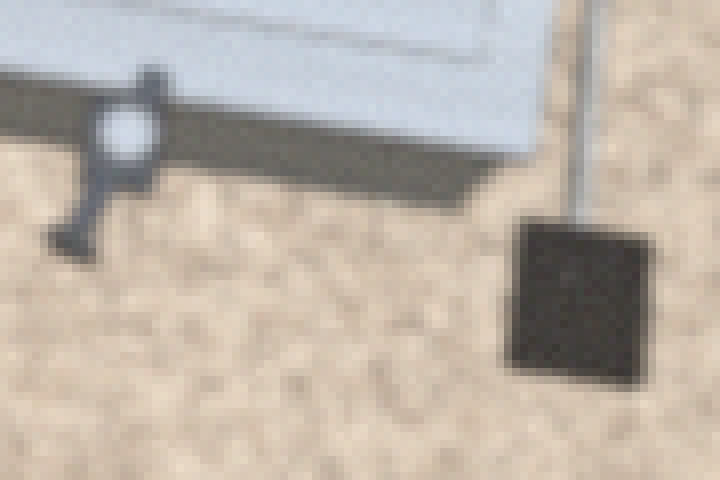

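```bash
python3 - <<'E'
from h import *
th=np.radians(-10.4); c,s=np.cos(th),np.sin(th); W=lambda v: np.array([c*v[0]-s*v[1],s*v[0]+c*v[1]])
pin=np.array([.531,.0255])
for a,d in[(.32,.05),(.32,.03),(.4,.024),(.6,.0235),(.8,.023),(1.0,.022),(1.2,.021),(1.4,.02),(1.5,.02)]:
    v=np.array([-np.cos(a),np.sin(a)])*.0415-d*np.array([np.sin(a),np.cos(a)]); q=pin+W(v); print(a,q.round(4),(q-[.174,-.522]).round(4))
E
```

```text
0.32 [0.4706 0.0016] [0.2966 0.5236]
0.32 [0.4802 0.0191] [0.3062 0.5411]
0.4 [0.4831 0.0282] [0.3091 0.5502]
0.6 [0.485 0.038] [0.311 0.56 ]
0.8 [0.4888 0.0472] [0.3148 0.5692]
1.0 [0.4949 0.0555] [0.3209 0.5775]
1.2 [0.5026 0.0623] [0.3286 0.5843]
1.4 [0.5114 0.0672] [0.3374 0.5892]
1.5 [0.5157 0.069 ] [0.3417 0.591 ]
```

>>> {"api": "send_rows", "payload": {"commands": [[0.03, 0.03, 0.03, 0, 0, -5, 0.0], [0.05, 0.07, 0.05, 0, 0, -12, 0.0], [0.08, 0.115, 0.06, 0, 0, -19, 0.0], [0.11, 0.16, 0.06, 0, 0, -25, 0.0], [0.13, 0.205, 0.06, 0, 0, -28, 0.0], [0.155, 0.25, 0.06, 0, 0, -28, 0.0], [0.18, 0.295, 0.06, 0, 0, -28, 0.0], [0.205, 0.34, 0.06, 0, 0, -28, 0.0], [0.225, 0.385, 0.06, 0, 0, -28, 0.0], [0.245, 0.43, 0.06, 0, 0, -28, 0.0], [0.265, 0.475, 0.06, 0, 0, -28, 0.0], [0.285, 0.51, 0.06, 0, 0, -28, 0.0], [0.293, 0.523, 0.05, 0, 0, -28, 0.0], [0.293, 0.523, 0.02, 0, 0, -28, 0.0], [0.293, 0.523, 0.02, 0, 0, -28, 0.0], [0.293, 0.523, 0.02, 0, 0, -28, 0.0]], "squeeze": 20}}

```text
time: 1.8
position: [0.4665, 0.0006, 0.2701]
tool_rot: [180.0, 0.1, -9.6]
ft_force: [0.3, -0.4, 0.2]
finger_gap: 0.002
```

```bash
cat > look.py <<'E'
import sys,cv2
from cell import vision
n=sys.argv[1]
f=vision.grab_frame('top')['pixels'][140:280,280:420]; g=vision.grab_frame('side')['pixels'][120:270,270:430]
a=cv2.resize(f,(400,400),interpolation=3); b=cv2.resize(g,(400,375),interpolation=3); b=cv2.copyMakeBorder(b,0,25,0,0,0)
cv2.imwrite(f'pics/{n}.png',cv2.convertScaleAbs(cv2.hconcat([a,b]),alpha=1.4))
E
python3 look.py a1
```

```text
(no output)
```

View pics/a1.png

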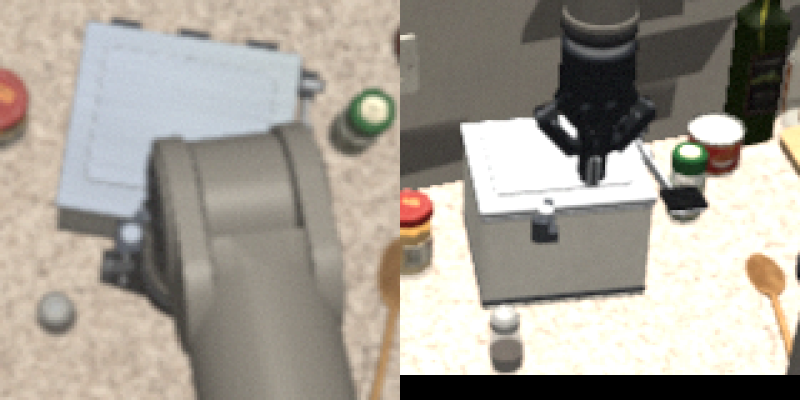

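```bash
python3 - <<'E'
from h import *
f={'fx': 541.2291665129313, 'fy': 541.2291665129313, 'cx': 285.9613600942813, 'cy': 212.89983152645314, 'eye': [-0.5810069593300604, 0.4651409616952822, 1.1229844072227726], 'rotation': [-129.4934873419172, 1.2420450704502597, -106.9828426288313]}
for z in(.27,.25,.24,.23): print(z,(proj(f,[.4665,.0006,z])-[270,120])/.4+[400,0])
E
```

```text
0.27 [[589.47508972 167.68982391]]
0.25 [[588.55580153 182.85370647]]
0.24 [[588.10225744 190.33502669]]
0.23 [[587.65270838 197.75044797]]
```

>>> {"api": "send_rows", "payload": {"commands": [[0.0, 0.0, -0.03, 0, 0, 0, 0.0], [0.0, 0.0, -0.06, 0, 0, 0, 0.0], [0.001, 0.0, -0.074, 0, 0, 0, 0.0], [0.004, 0.0, -0.074, 0, 0, 0, 0.0]]}}

```text
time: 2.3
position: [0.47, 0.0003, 0.1955]
tool_rot: [180.0, 0.2, -9.6]
ft_force: [-0.9, 0.3, 0.5]
finger_gap: 0.001
```

>>> {"api": "send_rows", "payload": {"commands": [[0.006, 0.01, -0.001, 0, 0, 0, 0.0], [0.01, 0.018, -0.001, 0, 0, 0, 0.0], [0.012, 0.023, -0.001, 0, 0, 0, 0.0], [0.013, 0.028, -0.001, 0, 0, 0, 0.0], [0.014, 0.033, -0.001, 0, 0, 0, 0.0], [0.015, 0.038, -0.001, 0, 0, 0, 0.0], [0.017, 0.043, -0.001, 0, 0, 0, 0.0], [0.019, 0.047, -0.001, 0, 0, 0, 0.0], [0.022, 0.051, -0.001, 0, 0, 0, 0.0], [0.025, 0.055, -0.001, 0, 0, 0, 0.0], [0.025, 0.055, -0.001, 0, 0, 0, 0.0]]}}

```text
time: 3.4
position: [0.4964, 0.0573, 0.1953]
tool_rot: [-179.9, -0.0, -9.5]
ft_force: [0.1, -0.9, -0.8]
finger_gap: -0.001
```

```bash
python3 look.py a2
```

```text
(no output)
```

View pics/a2.png

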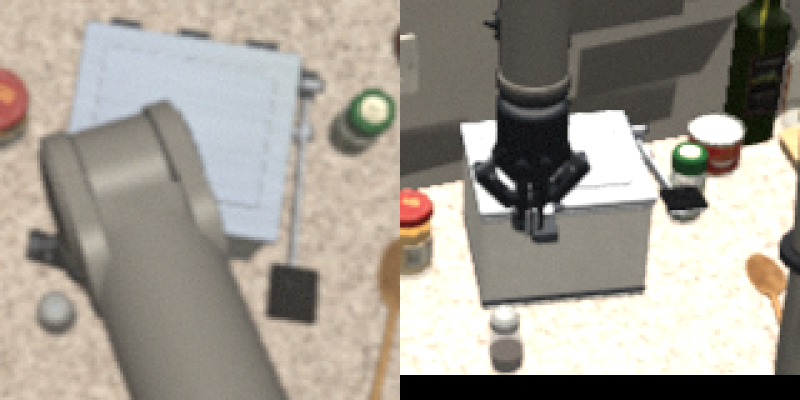

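```bash
python3 - <<'E'
from h import *
from cell import vision
f=vision.grab_frame('side'); a=f['pixels'][175:235,290:370]
cv2.imwrite('pics/a3.png',cv2.convertScaleAbs(cv2.resize(a,None,fx=10,fy=10,interpolation=3),alpha=2))
o=lambda p:((proj(f,p)-[290,175])*10).round()
print('tcp tip',o([.4964,.0573,.176]),'pin',o([.531,.0255,.175]))
c,s=np.cos(-.1815),np.sin(-.1815)
for q in(0,.32,.6,.9,1.2,1.5):
    v=np.array([-np.cos(q),np.sin(q)])*.0415; print(q,o([.531+c*v[0]-s*v[1],.0255+s*v[0]+c*v[1],.179]))
E
```

```text
tcp tip [[308. 373.]] pin [[373. 278.]]
0 [[400. 360.]]
0.32 [[351. 359.]]
0.6 [[311. 351.]]
0.9 [[273. 335.]]
1.2 [[245. 313.]]
1.5 [[229. 287.]]
```

View pics/a3.png

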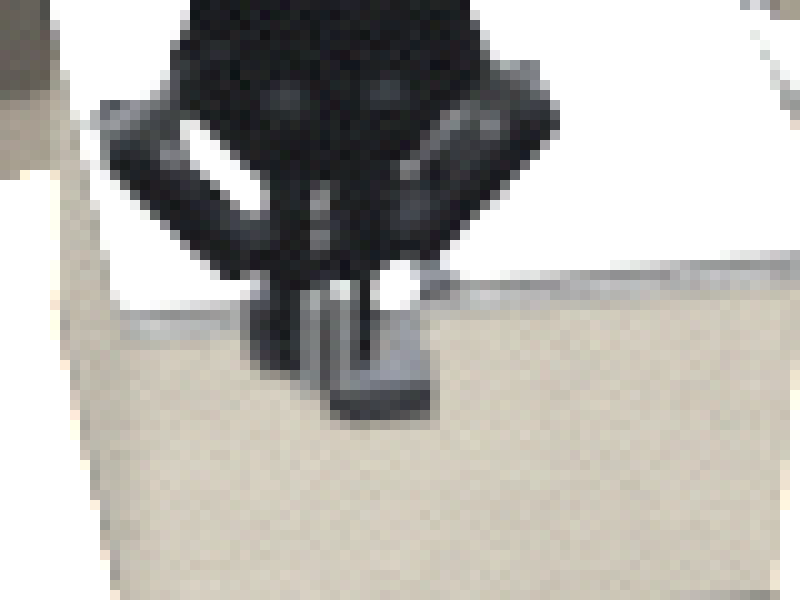

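The catch tab (dark, at zoom pixel ~(270,330)) is now to the left of the fingertip, at about 0.9 rad, and the white pin head is visible at (400,285). I'll keep pushing along the arc.

>>> {"api": "send_rows", "payload": {"commands": [[0.004, 0.003, 0, 0, 0, 0, 0.0], [0.008, 0.006, 0, 0, 0, 0, 0.0], [0.012, 0.008, 0, 0, 0, 0, 0.0], [0.016, 0.01, 0, 0, 0, 0, 0.0], [0.02, 0.011, 0, 0, 0, 0, 0.0], [0.021, 0.011, 0, 0, 0, 0, 0.0]]}}

```text
time: 4.15
position: [0.5175, 0.0678, 0.1952]
tool_rot: [-180.0, 0.0, -9.5]
ft_force: [-1.7, 0.5, 0.3]
finger_gap: -0.002
```

```bash
python3 - <<'E'
from h import *
from cell import vision,read_state
f=vision.grab_frame('side'); a=f['pixels'][175:235,290:370]
cv2.imwrite('pics/a4.png',cv2.convertScaleAbs(cv2.resize(a,None,fx=10,fy=10,interpolation=3),alpha=2))
print(read_state()['ft_force'])
E
```

```text
[-0.62819995 -0.69054663 -0.39625083]
```

View pics/a4.png

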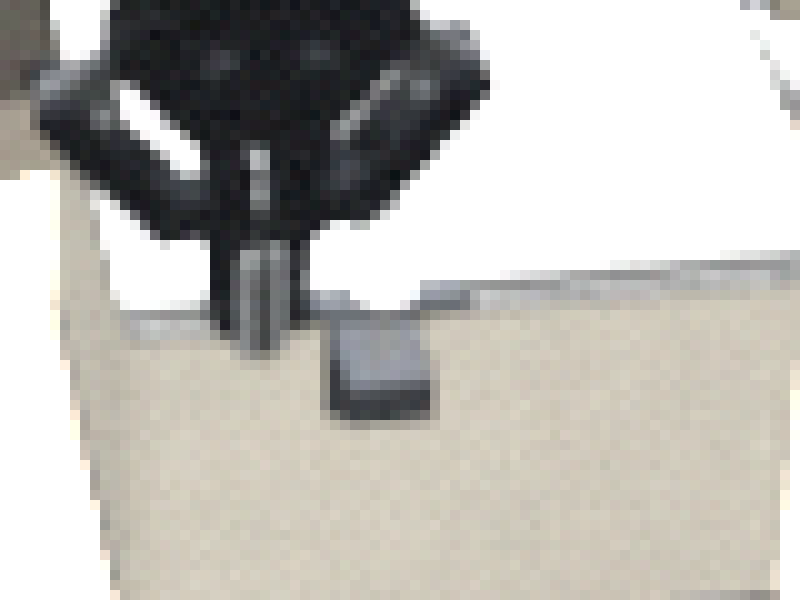

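The catch now lies along the front: its rear end shows to the right of the pin at (440,295), and the fingertip is at (255,330). Next I'll retreat and go above the pad.

>>> {"api": "send_rows", "payload": {"commands": [[-0.02, 0.003, 0, 0, 0, 0, 0.0], [-0.045, 0.005, 0.005, 0, 0, 0, 0.0], [-0.05, 0.003, 0.035, 0, 0, 0, 0.0], [-0.053, -0.01, 0.06, 0, 0, 0, 0.0], [-0.053, -0.045, 0.07, 0, 0, 0, 0.0], [-0.053, -0.09, 0.07, 0, 0, 0, 0.0], [-0.053, -0.135, 0.07, 0, 0, 0, 0.0], [-0.053, -0.17, 0.065, 0, 0, 0, 0.0], [-0.053, -0.179, 0.055, 0, 0, 0, 0.0], [-0.053, -0.179, 0.05, 0, 0, 0, 0.0], [-0.053, -0.179, 0.05, 0, 0, 0, 0.0], [-0.053, -0.179, 0.05, 0, 0, 0, 0.0]]}}

```text
time: 5.4
position: [0.4643, -0.1093, 0.2454]
tool_rot: [-179.9, -0.0, -9.3]
ft_force: [-0.0, 0.1, -0.0]
finger_gap: 0.001
```

```bash
python3 look.py b1;python3 - <<'E'
from h import *
from cell import vision,read_state
f=vision.grab_frame('side'); a=f['pixels'][170:230,320:400]
cv2.imwrite('pics/b2.png',cv2.convertScaleAbs(cv2.resize(a,None,fx=10,fy=10,interpolation=3),alpha=2))
s=read_state();print(s['ft_force'],s['position'])
o=lambda p:((proj(f,p)-[320,170])*10).round()
print(o(s['position']-[0,0,.019]),o([.470,-.112,.206]))
E
```

```text
[ 0.27121765 -0.24542576  0.90171262] [ 0.46449398 -0.11021717  0.24580046]
[[634. 224.]] [[624. 272.]]
```

View pics/b1.png

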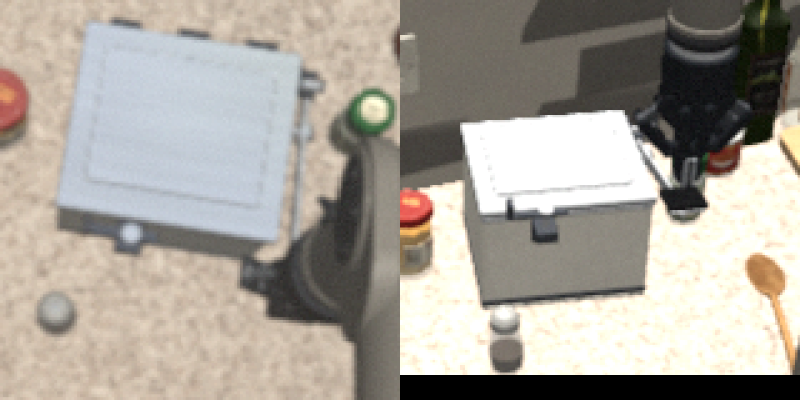

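View pics/b2.png

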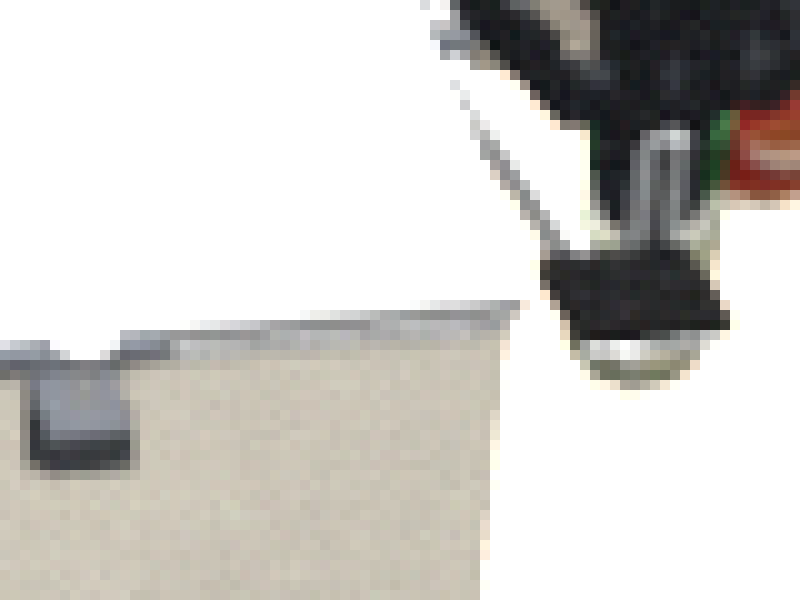

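Catch: its bar lies along the front edge, clear of the lid in both views. The fingertip is at (655,245), just above the front half of the pad (540–730, 250–335). I'll shift by a few mm and start the slow press.

>>> {"api": "send_rows", "payload": {"commands": [[0.003, 0.002, -0.005, 0, 0, 0, 0.0], [0.003, 0.002, -0.01, 0, 0, 0, 0.0], [0.003, 0.002, -0.014, 0, 0, 0, 0.0], [0.003, 0.002, -0.016, 0, 0, 0, 0.0], [0.003, 0.002, -0.018, 0, 0, 0, 0.0], [0.002, 0.002, -0.02, 0, 0, 0, 0.0], [0.001, 0.002, -0.022, 0, 0, 0, 0.0], [0.001, 0.002, -0.024, 0, 0, 0, 0.0], [0.0, 0.003, -0.026, 0, 0, 0, 0.0], [0.0, 0.003, -0.026, 0, 0, 0, 0.0]]}}

```text
time: 6.55
position: [0.4648, -0.1094, 0.2209]
tool_rot: [179.9, -0.2, -9.6]
ft_force: [-0.8, 0.1, 7.0]
finger_gap: -0.003
```

```bash
python3 look.py b3
```

```text
(no output)
```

View pics/b3.png

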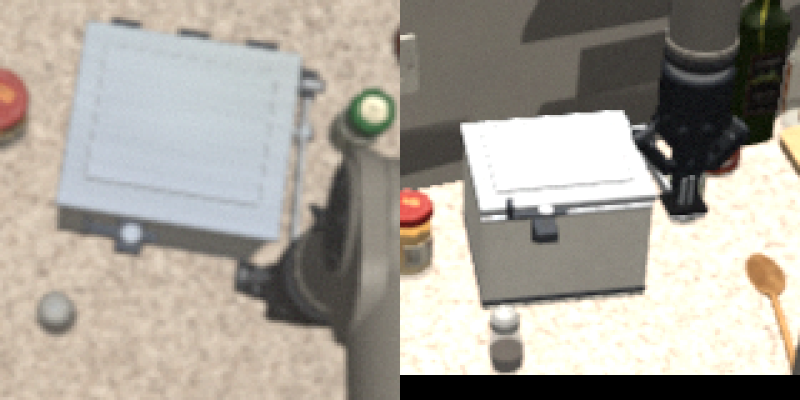

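The finger is on the pad with 7 N, the lid has started to lift and the catch is clear. Continuing slowly along the arc.

>>> {"api": "send_rows", "payload": {"commands": [[0, 0, -0.002, 0, 0, 0, 0], [-0.001, 0, -0.004, 0, 0, 0, 0], [-0.001, 0, -0.006, 0, 0, 0, 0], [-0.002, 0, -0.008, 0, 0, 0, 0], [-0.002, 0, -0.01, 0, 0, 0, 0], [-0.003, 0, -0.012, 0, 0, 0, 0], [-0.003, 0, -0.014, 0, 0, 0, 0], [-0.004, 0.001, -0.016, 0, 0, 0, 0], [-0.004, 0.001, -0.018, 0, 0, 0, 0], [-0.005, 0.001, -0.02, 0, 0, 0, 0], [-0.005, 0.001, -0.022, 0, 0, 0, 0], [-0.006, 0.001, -0.024, 0, 0, 0, 0], [-0.006, 0.001, -0.026, 0, 0, 0, 0], [-0.006, 0.001, -0.028, 0, 0, 0, 0], [-0.007, 0.001, -0.03, 0, 0, 0, 0], [-0.007, 0.001, -0.03, 0, 0, 0, 0]]}}

```text
time: 8.25
position: [0.457, -0.108, 0.1904]
tool_rot: [180.0, -0.1, -9.6]
ft_force: [-2.2, -0.4, 6.3]
finger_gap: 0.0
```

```bash
python3 look.py b4
```

```text
(no output)
```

View pics/b4.png

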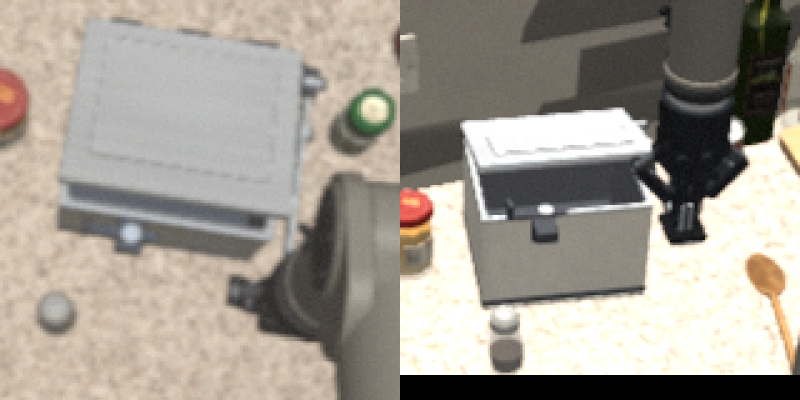

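>>> {"api": "send_rows", "payload": {"commands": [[0, 0, -0.002, 0, 0, 0, 0], [-0.001, 0, -0.004, 0, 0, 0, 0], [-0.001, 0, -0.006, 0, 0, 0, 0], [-0.001, 0, -0.008, 0, 0, 0, 0], [-0.002, 0, -0.01, 0, 0, 0, 0], [-0.002, 0, -0.012, 0, 0, 0, 0], [-0.002, 0, -0.014, 0, 0, 0, 0], [-0.002, 0, -0.016, 0, 0, 0, 0], [-0.003, 0, -0.018, 0, 0, 0, 0], [-0.003, 0, -0.02, 0, 0, 0, 0], [-0.003, 0.001, -0.022, 0, 0, 0, 0], [-0.003, 0.001, -0.024, 0, 0, 0, 0], [-0.003, 0.001, -0.026, 0, 0, 0, 0], [-0.003, 0.001, -0.028, 0, 0, 0, 0], [-0.003, 0.001, -0.03, 0, 0, 0, 0], [-0.003, 0.001, -0.03, 0, 0, 0, 0]]}}

```text
time: 9.95
position: [0.4544, -0.1075, 0.1616]
tool_rot: [179.9, -0.1, -9.6]
ft_force: [-3.8, -0.4, 11.4]
finger_gap: 0.0
```

```bash
python3 look.py b5
```

```text
(no output)
```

View pics/b5.png

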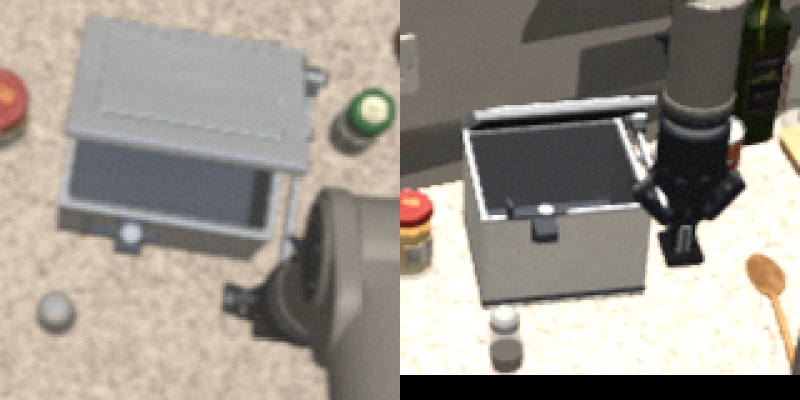

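>>> {"api": "send_rows", "payload": {"commands": [[0, 0, -0.001, 0, 0, 0, 0], [0, 0, -0.002, 0, 0, 0, 0], [0, 0, -0.003, 0, 0, 0, 0], [0, 0, -0.004, 0, 0, 0, 0], [0, 0, -0.005, 0, 0, 0, 0], [0, 0, -0.005, 0, 0, 0, 0]]}}

```text
time: 10.65
position: [0.4545, -0.1075, 0.1571]
tool_rot: [179.9, -0.1, -9.6]
ft_force: [-4.3, -0.1, 16.1]
finger_gap: 0.002
```

>>> {"api": "send_rows", "payload": {"commands": [[0, 0, -0.001, 0, 0, 0, 0], [0, 0, -0.002, 0, 0, 0, 0], [0, 0, -0.002, 0, 0, 0, 0]]}}

```text
time: 10.95
position: [0.4546, -0.1075, 0.1555]
tool_rot: [179.9, -0.1, -9.6]
ft_force: [-5.9, 0.4, 18.3]
finger_gap: 0.001
```

>>> {"api": "send_rows", "payload": {"commands": [[0, 0, -0.001, 0, 0, 0, 0], [0, 0, -0.002, 0, 0, 0, 0], [0, 0, -0.002, 0, 0, 0, 0]]}}

```text
time: 11.25
position: [0.4546, -0.1075, 0.1535]
tool_rot: [179.9, -0.1, -9.6]
ft_force: [-5.8, 0.9, 18.8]
finger_gap: 0.001
```

```bash
python3 look.py b6; python3 - <<'E'
from h import *
from cell import vision,read_state
f=vision.grab_frame('top'); a=f['pixels'][125:245,285:405]
cv2.imwrite('pics/b7.png',cv2.convertScaleAbs(cv2.resize(a,None,fx=5,fy=5,interpolation=3),alpha=1.5))
g=vision.grab_frame('side')['pixels'][145:235,285:405]
cv2.imwrite('pics/b8.png',cv2.convertScaleAbs(cv2.resize(g,None,fx=6,fy=6,interpolation=3),alpha=1.5))
p=np.load('pose.npy')
for t in(.6,.7,.8,.85,.9,1.0):
    # lid front top/bottom edge corners
    P=[[.086-.182*np.cos(t)+h*np.sin(t),y,.152+.182*np.sin(t)+h*np.cos(t)] for h in(0,.012) for y in(.103,-.103)]
    print(t,((proj(f,T(p,P))-[285,125])*5).round().tolist(),((proj(vision.grab_frame('side') if 0 else f,T(p,P))*0)).sum())
E
```

```text
0.6 [[85.0, 332.0], [507.0, 401.0], [88.0, 313.0], [513.0, 383.0]] 0.0
0.7 [[90.0, 302.0], [516.0, 373.0], [93.0, 282.0], [523.0, 353.0]] 0.0
0.8 [[94.0, 270.0], [526.0, 341.0], [98.0, 248.0], [532.0, 319.0]] 0.0
0.85 [[97.0, 253.0], [530.0, 324.0], [101.0, 230.0], [537.0, 302.0]] 0.0
0.9 [[100.0, 236.0], [535.0, 307.0], [103.0, 212.0], [541.0, 284.0]] 0.0
1.0 [[106.0, 199.0], [544.0, 271.0], [109.0, 175.0], [550.0, 246.0]] 0.0
```

View pics/b7.png

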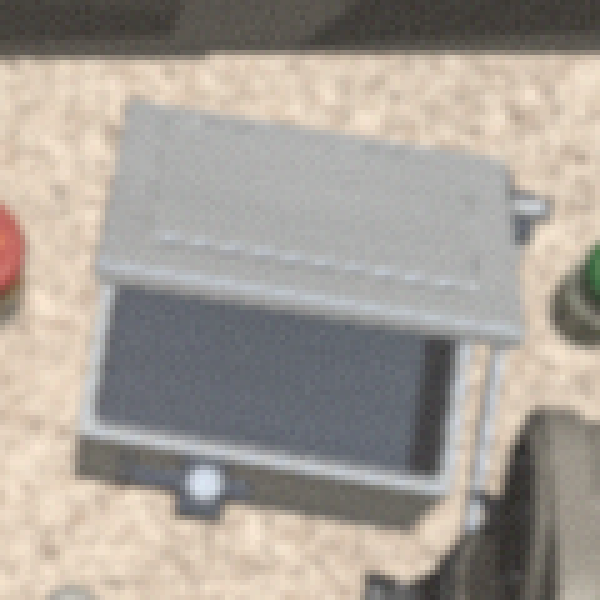

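View pics/b8.png

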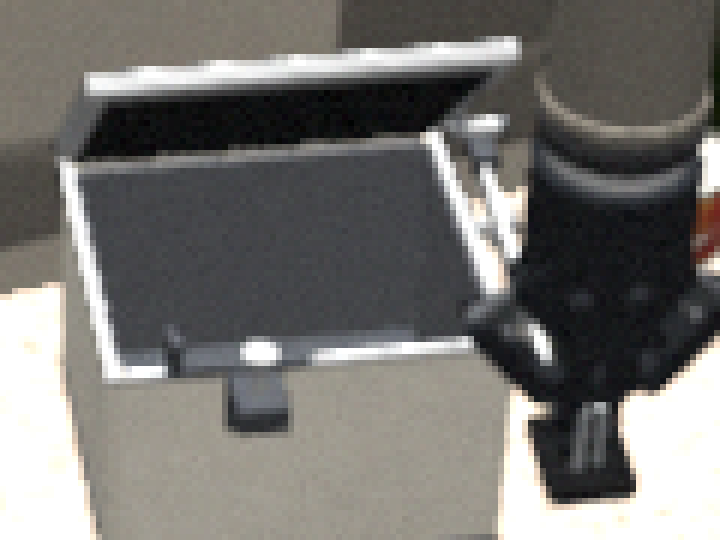

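The lid edge (left bottom at (100,280), right bottom at (520,338)) fits a lid angle of about 0.78 against 0.85 fully open, so there are a few mm still to go.

>>> {"api": "send_rows", "payload": {"commands": [[-0.001, 0, -0.001, 0, 0, 0, 0], [-0.001, 0, -0.002, 0, 0, 0, 0], [-0.001, 0, -0.002, 0, 0, 0, 0]]}}

```text
time: 11.75
position: [0.4546, -0.1075, 0.153]
tool_rot: [179.9, -0.3, -9.6]
ft_force: [-7.3, 1.6, 25.4]
finger_gap: 0.004
```

>>> {"api": "send_rows", "payload": {"commands": [[0, 0, -0.001, 0, 0, 0, 0], [0, 0, -0.002, 0, 0, 0, 0], [0, 0, -0.002, 0, 0, 0, 0]]}}

```text
time: 12.05
position: [0.4546, -0.1076, 0.1527]
tool_rot: [179.8, -0.3, -9.6]
ft_force: [-11.0, 1.9, 35.1]
finger_gap: 0.001
```

The stop is reached: z stalls at 0.153 while the force climbs. I'll ease back to a light holding force.

>>> {"api": "send_rows", "payload": {"commands": [[0, 0, 0.001, 0, 0, 0, 0], [0, 0, 0.002, 0, 0, 0, 0], [0, 0, 0.002, 0, 0, 0, 0], [0, 0, 0.002, 0, 0, 0, 0], [0, 0, 0.002, 0, 0, 0, 0]]}}

```text
time: 12.55
position: [0.4546, -0.1075, 0.153]
tool_rot: [179.9, -0.3, -9.6]
ft_force: [-7.3, 0.7, 24.3]
finger_gap: -0.001
```

```bash
python3 - <<'E'
from h import *
from cell import vision,read_state
f=vision.grab_frame('top'); a=f['pixels'][125:245,285:405]
cv2.imwrite('pics/c7.png',cv2.convertScaleAbs(cv2.resize(a,None,fx=5,fy=5,interpolation=3),alpha=1.5))
g=vision.grab_frame('side'); G=g['pixels'][145:235,285:405]
cv2.imwrite('pics/c8.png',cv2.convertScaleAbs(cv2.resize(G,None,fx=6,fy=6,interpolation=3),alpha=1.5))
p=np.load('pose.npy')
for t in(.75,.8,.85,.9):
    P=[[.086-.182*np.cos(t)+h*np.sin(t),y,.152+.182*np.sin(t)+h*np.cos(t)] for h in(0,.012) for y in(.103,-.103)]
    print(t,((proj(f,T(p,P))-[285,125])*5).round().tolist(),((proj(g,T(p,P))-[285,145])*6).round().tolist())
s=read_state();print(s['position'],s['ft_force'])
E
```

```text
0.75 [[92.0, 287.0], [521.0, 357.0], [95.0, 265.0], [527.0, 336.0]] [[83.0, 102.0], [520.0, 66.0], [81.0, 77.0], [518.0, 40.0]]
0.8 [[94.0, 270.0], [526.0, 341.0], [98.0, 248.0], [532.0, 319.0]] [[81.0, 83.0], [518.0, 46.0], [79.0, 58.0], [515.0, 21.0]]
0.85 [[97.0, 253.0], [530.0, 324.0], [101.0, 230.0], [537.0, 302.0]] [[79.0, 64.0], [516.0, 28.0], [77.0, 39.0], [513.0, 3.0]]
0.9 [[100.0, 236.0], [535.0, 307.0], [103.0, 212.0], [541.0, 284.0]] [[77.0, 45.0], [513.0, 9.0], [75.0, 21.0], [510.0, -15.0]]
[ 0.45457881 -0.10753991  0.15302268] [-7.01542587  0.64428491 25.49265638]
```

View pics/c7.png

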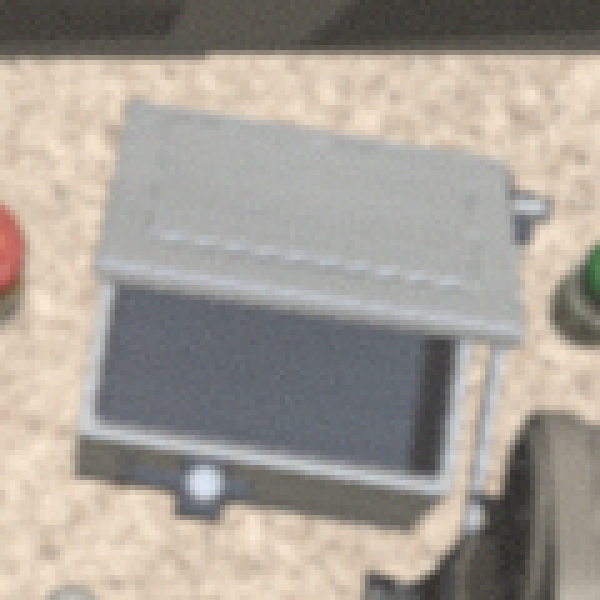

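View pics/c8.png

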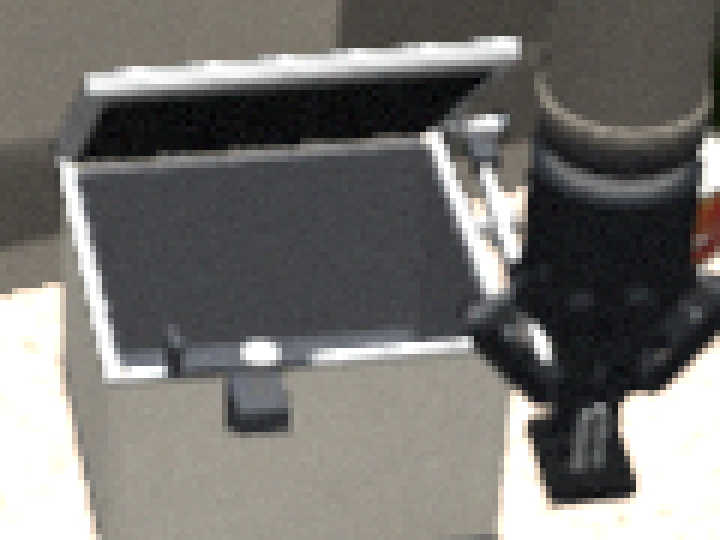

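```bash
python3 - <<'E'
from h import *
from cell import vision,read_state
from scipy.optimize import least_squares
ft={'fx': 437.2277712771595, 'fy': 437.2277712771595, 'cx': 290.1586168715464, 'cy': 213.52394789298938, 'eye': [0.3370709391868676, 0.11051303792038603, 1.2867013069869486], 'rotation': [-169.05054628637953, 0.4126260051266997, -90.5479466756217]}
fs={'fx': 541.2291665129313, 'fy': 541.2291665129313, 'cx': 285.9613600942813, 'cy': 212.89983152645314, 'eye': [-0.5810069593300604, 0.4651409616952822, 1.1229844072227726], 'rotation': [-129.4934873419172, 1.2420450704502597, -106.9828426288313]}
def L(t,u,h,y): return [.086-u*np.cos(t)+h*np.sin(t),y,.152+u*np.sin(t)+h*np.cos(t)]
tu=np.array([[133,100],[510,160],[100,283],[520,342],[100,260],[522,322],[78,437],[447,490]])/5+[285,125]-.4
su=np.array([[88,97],[520,62],[88,73],[520,38],[107,380]])/6+[285,145]-.4
lid0=np.array([[.086,.103,.164],[.086,-.103,.164],[-.096,-.103,.164],[-.096,.103,.164]])
t0=np.array([[203,88],[580,145],[535,470],[152,410]])/5+[270,130]-.4
s0=np.array([[48,72],[373,46],[438,226],[85,250]])/5+[285,155]-.4
def r(q,w=3):
    p,t=q[:3],q[3]; y=.103
    A=[L(t,0,.012,y),L(t,0,.012,-y),L(t,.182,0,y),L(t,.182,0,-y),L(t,.182,.012,y),L(t,.182,.012,-y),[-.09,.1,.15],[-.09,-.1,.15]]
    B=A[2:6]+[[-.09,.1,.15]]
    a=np.r_[(proj(ft,T(p,A))-tu+q[4:6]).ravel(),(proj(ft,T(p,lid0))-t0+q[4:6]).ravel()]
    b=np.r_[(proj(fs,T(p,B))-su+q[6:8]).ravel(),(proj(fs,T(p,lid0))-s0+q[6:8]).ravel()]
    return np.r_[a if w&1 else [],b if w&2 else [],(np.array(q[4:])/1.0)]
for w in(1,2,3):
    s=least_squares(r,[.636,-.026,-.18,.8,0,0,0,0],args=(w,),loss='soft_l1'); print(w,s.x.round(3)); print(s.fun.round(1))
E
```

```text
1 [ 0.635 -0.025 -0.172  0.792  0.09   0.252  0.     0.   ]
[-1.  -0.4 -0.7 -0.8 -1.3 -0.7  1.   1.  -0.6 -0.5  1.8  0.7  0.3 -0.8
  1.5  0.5 -0.5 -0.4  0.2 -0.2  0.8  1.  -0.9  0.6  0.1  0.3  0.   0. ]
2 [ 0.633 -0.026 -0.19   0.781  0.    -0.    -0.009  0.332]
[-0.4  0.1  0.7  0.2 -0.8 -0.2  0.2 -0.  -0.2 -0.2 -0.3 -0.1  0.3 -0.1
  0.7 -0.5 -0.1  0.7  0.  -0.  -0.   0.3]
3 [ 0.635 -0.025 -0.178  0.784 -0.153  0.055  0.383  0.739]
[-0.7 -0.6 -0.4 -0.6 -1.3 -0.5  0.8  1.7 -0.7 -0.3  1.7  1.3  0.2 -1.2
  1.3  0.6 -0.2 -0.7  0.4 -0.   0.6  1.1 -1.   0.2 -0.3  0.1  0.5 -0.2
 -0.8 -0.1  0.  -0.4  0.1  0.  -0.7  0.2 -0.3 -0.3  0.8 -0.8  0.2  1.
 -0.2  0.1  0.4  0.7]
```

```bash
python3 - <<'E'
from cell import read_state
s=read_state();print(s)
E
python3 - <<'E'
import sys;sys.path.insert(0,'.')
from cell import vision
import cv2
g=vision.grab_frame('side')['pixels'][150:240,345:435]
cv2.imwrite('pics/d1.png',cv2.convertScaleAbs(cv2.resize(g,None,fx=6.5,fy=6.5,interpolation=3),alpha=2.2,beta=20))
E
```

```text
{'time': 12.65, 'qpos': array([ 30.2415967 ,  14.24430466, -22.52885287, 107.006908  ,
         6.43639166,  59.67463952, -94.47372763]), 'joint_velocities': array([-0.02948095,  0.0695394 , -0.02411884, -0.02762375, -0.09319751,
        0.03122913,  0.00736847]), 'joint_torque': array([-4.47181324e-01, -2.00747520e+01, -1.58496391e+00, -1.54289800e+01,
        1.28836077e-02, -2.48004802e+00,  2.49241151e-03]), 'position': array([ 0.45457881, -0.10753991,  0.15302268]), 'tool_rot': array([179.86294468,  -0.2815168 ,  -9.57907298]), 'ft_force': array([-7.01542587,  0.64428491, 25.49265638]), 'moment': array([ 0.11727914,  1.48856933, -0.03597817]), 'finger_gap': 6.342825715820794e-05}
```

View pics/d1.png

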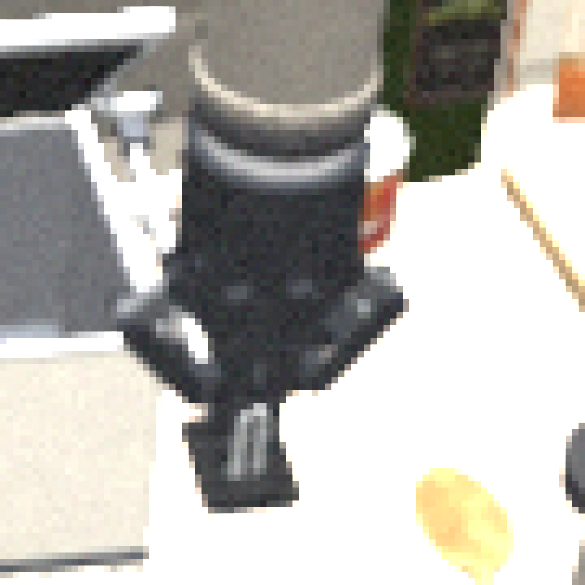

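```bash
python3 - <<'E'
from h import *
fs={'fx': 541.2291665129313, 'fy': 541.2291665129313, 'cx': 285.9613600942813, 'cy': 212.89983152645314, 'eye': [-0.5810069593300604, 0.4651409616952822, 1.1229844072227726], 'rotation': [-129.4934873419172, 1.2420450704502597, -106.9828426288313]}
p=[.635,-.025,-.178]
def pad(th):
    g=.28-th; u=np.array([-np.cos(g),np.sin(g)]); n=np.array([np.sin(g),np.cos(g)])
    # top centre: at rest rel (-160,66)
    g0=.28; u0=np.array([-np.cos(g0),np.sin(g0)]); n0=np.array([np.sin(g0),np.cos(g0)])
    rel=np.array([-.160,.066]); a,b=rel@u0,rel@n0
    out=[]
    for da,dn,y in((.026,0,.022),(.026,0,-.022),(.026,-.01,.022),(.026,-.01,-.022),(-.026,0,.022)):
        v=(a+da)*u+(b+dn)*n; out.append([.017+v[0],-.116+y,.14+v[1]])
    return np.array(out)
sh=np.array([.38,.74])
o=lambda P,org,k:((proj(fs,T(p,P))+sh+.4-org)*k).round().tolist()
print('rest(b2 crop)',o(pad(0),[320,170],10))
for t in(.34,.37,.40,.42,.45): print(t,o(pad(t),[345,150],6.5))
print('tip',((proj(fs,[.4546,-.1075,.134])+sh+.4-[345,150])*6.5))
E
python3 - <<'E'
import cv2
a=cv2.imread('pics/d1.png')[380:540,150:330]
cv2.imwrite('pics/d2.png',cv2.convertScaleAbs(cv2.resize(a,None,fx=3.5,fy=3.5),alpha=1.6))
E
```

```text
rest(b2 crop) [[579.0, 316.0], [738.0, 302.0], [579.0, 350.0], [737.0, 336.0], [530.0, 247.0]]
0.34 [[209.0, 477.0], [310.0, 468.0], [206.0, 494.0], [307.0, 485.0], [180.0, 395.0]]
0.37 [[208.0, 488.0], [309.0, 479.0], [205.0, 505.0], [306.0, 495.0], [179.0, 404.0]]
0.4 [[206.0, 499.0], [307.0, 489.0], [204.0, 515.0], [304.0, 505.0], [179.0, 412.0]]
0.42 [[205.0, 506.0], [306.0, 496.0], [203.0, 521.0], [303.0, 511.0], [178.0, 417.0]]
0.45 [[204.0, 516.0], [304.0, 506.0], [201.0, 530.0], [301.0, 521.0], [177.0, 424.0]]
tip [[238.73614065 468.66373374]]
```

View pics/d2.png

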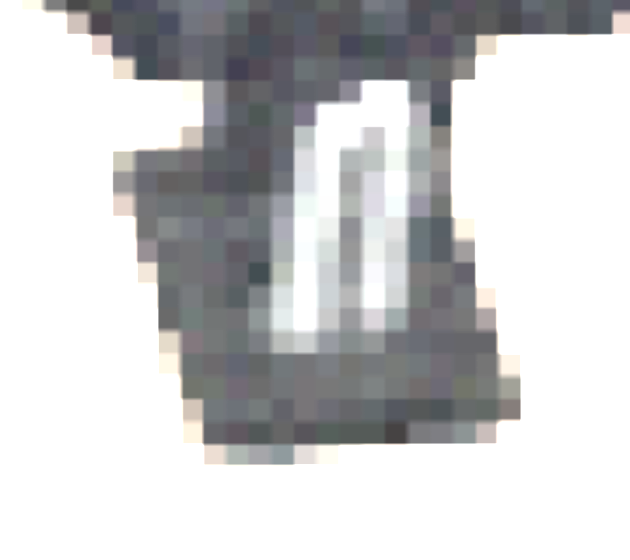

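```bash
python3 look.py e1; python3 - <<'E'
from cell import read_state
s=read_state();print(s['time'],s['position'],s['ft_force'],s['joint_velocities'].max())
E
```

```text
12.8 [ 0.45456247 -0.10750589  0.15301632] [-6.70380017  0.43792268 24.14657629] 0.020724348257768366
```

View pics/e1.png

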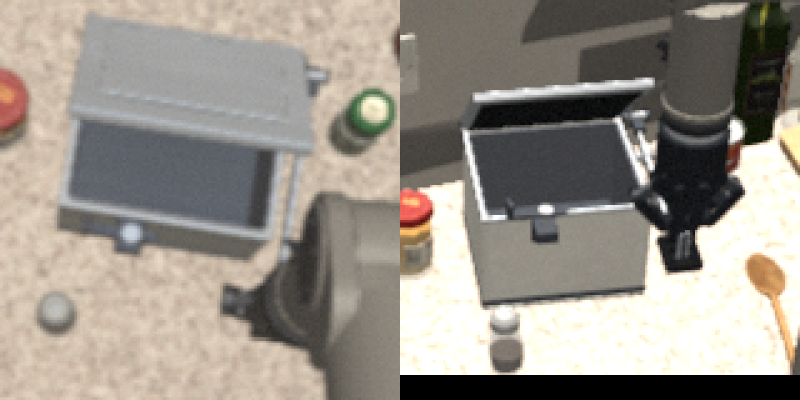

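The lid stands open (front edge along y≈140 in the top view) and the pad is held down at (680,250). The catch lies along the front, the jars and shaker haven't moved, and the reading is steady. Handing in.

```bash
python3 -c "
from cell import arm;print(arm.close_job())"
```

```text
the job is handed in; nothing more can be done
None
```

The bin is open and the lever is held down at its stop, but the lid measured slightly less open than your description says.

- **Catch:** I pushed it left with the closed fingertips until it lay along the front, about 1.5 rad. Both camera views show it clear of the lid.
- **Lever:** I then pressed the pad down slowly until it stopped moving. Pushing the command 2 mm further moved it only 0.3 mm, and the force rose to 35 N. I eased back to about 24 N and held there.
- **Time:** I handed in at 12.8 s, with the arm steady.
- **Last checks:** Fingertip height put the lever at about 0.42, its full stroke, and the pad in the side picture gave 0.40 to 0.43. The shaker, the honey jar and the spice jar had not moved in the last pictures. I did not check the mug and the tin at the end, but the arm never went near them.
- **Disagreements:**
    - The pictures put the lid at about 0.78 rad (±0.02), against the "about 0.85" given for a fully pressed lever. I relied on the hard stop, the height and the pad position.
    - Pressing took about 16 to 19 N just before the stop, above the 6 to 14 N stated.

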